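# Free the snap-fit filter cover of the bench fume unit

### The arm

A 6-joint arm with a two-finger parallel gripper is mounted at the origin on the work surface. World frame = base frame: x ahead of the robot, y to its left, z up, the work surface at z = 0. Lengths are in m, angles in rad, forces in N, time in s.
With the tool pointing down it reaches from about 0.375 to 0.925 m from the base axis. Payload 5.7 kg.
Tool frame: the origin (TCP) lies midway between the tips of the shut fingers; the grasp point (between the pads) lies 19 mm behind it; z points along the fingers, x is the direction in which the jaws open and shut, and the axes are right-handed (so a half turn about z gives the same grasp; the last joint's range is limited). The gripper opens to 85 mm and grips with 20 to 120 N. Pads are 22 mm wide; open, the fingers measure 114 mm over their backs; the gripper's body (76 mm by 85 mm) begins 54 mm behind the grasp point. The pads swing forward as they close: fully open they stand 13 mm farther back than shut.
Start: joints at [1.139, 0.359, 1.51, -0, 1.272, -0.115], TCP at [0.187, 0.57, 0.231] pointing down, gripper open.
Joint ranges: [-2.97, 2.97], [-1.01, 2.36], [0.21, 2.38], [-0.96, 4.11], [0.2, 2.71], [-2.98, 2.98]. Speed limits (rad/s): [2.39, 2.39, 3.14, 3.14, 3.14, 3.14].

### API

Orientations are given as a unit quaternion [x, y, z, w].
In Python, from cell import telemetry, viewer, ticket gives the robot as it stands.
- The arm moves only by the tool step_arm, never from a script. Its argument "series" is a list of rows, each a list of 3 entries, a list of its own where there are three numbers: the shift along the tool's x, y, z in units of 25 mm (1.0 is 25 mm), then the turn, a rotation vector about the tool's x, y, z in units of 5 degrees (1.0 is 5 degrees), then the closure, from 0 (fully open) to 1 (shut). A call has 1 to 12 rows; each row shifts and turns the commanded pose from where the row before left it, along the tool's axes as they then stand; what a row does not reach is not made up. A row lasts 1/8 s, in which the tool goes at most 62.5 mm and 10.7 degrees, less where a joint would pass 70% of its speed; a pose out of reach is approached as far as the arm can. A call is refused whole if a number of a shift passes 1 or a number of a turn 1, either way. A call with a gripper value outside its range is refused whole. The fingers move at their own pace and stop on an object; "grip_force" is the grip in N (left out, the last holds). Time passes only in rows, so rows that do not move let the fingers close. It gives the time, the measured TCP pose, the force and the opening at its end, in the units of the state.
- telemetry.observe(): the state, without advancing time (a new reading comes with each control period).
- viewer.snapshot(name): name is "scene" or "top" or "wrist"; returns a dict with "img" (480x640x3 uint8, red, green, blue), "fx", "fy", "cx", "cy" (pixels), "rvec" (rotation vector, rad) and "tvec" (3), from world to camera coordinates, as OpenCV has them. Camera axes: x right, y down, z forward; pixel columns grow to the right and rows downward; lengths in m; the calibration is good to about 2 mm. A picture is of the moment at which its call begins. There is no depth.
- ticket.job_done(): hands the job in, once; it reports no verdict.
The state is a dict: "time": time; "qpos": joint angles; "dq": joint speeds; "effort": joint torques, N m; "tool_pos": TCP position; "tcp_rot": TCP orientation; "force": force on the tool from outside, world axes, zero at the start; "moment": the same for the moment, N m; "width": opening from 0.0 (shut) to 1.0 (fully open).
Only numpy, scipy, OpenCV 4.12 (cv2) and the standard library are available. Lean on these libraries where they do the work, as an engineer would, in place of code of your own. Each camera call takes 0.05 s, during which the arm holds its last target.

### The job

Take the cover off the fume-filter unit so that the filter can be changed: push the cover gently down on its springy seal until you feel it firmly against its stop, press its two side tabs together while it is held there, and keep them pinched while you lift it straight off; do not force or crush anything. Set the cover down gently, upright, flat on the floor of the metal tray, let go of it and leave everything else where it is.

Things in the scene. Friction and masses are not known exactly. Their poses are not given: they have to be found in the camera images.
- unit: Bench fume-filter unit: fixed grey box 150 (x) x 140 (y) x 80 mm high, black hose stub on its +x end, vent slots on its -x end. Origin: centre of underside, z up. In its top an open well 82 (x) x 92 (y) mm, 44 mm deep, ringed by a springy black rubber seal 14 mm proud on which the cover's plate rests level; the seal pushes back 3.5 N at first and 0.4 N more per mm, travel 13 mm.
- cover: The unit's loose grey plastic cover, 0.2 to 0.35 kg: plate 100 (x) x 110 (y) x 6 mm; on it a central grip block 50 (x) x 28 (y) x 30 mm high, with a black press tab along the block's +y and -y sides. Origin: centre of the plate's underside, z up; on the unit it lies 94 mm above the unit's origin, axes as the unit's. Tabs fully in and kept in, it lifts straight off.
- plate_top (a point): Centre of the cover's plate at the level of its top face, 6 mm above the cover's origin (inside the grip block). The free top face beside the tabs, 29 to 55 mm out along the cover's y, is the place to push down. A steady push of 17 to 22 N brings the cover well against its inner stop, where the tabs are free to go in; less may leave them blocked, more harms the stop.
- feet: Two ribs under the plate, part of the cover, at its x = +-38 mm, 4 mm thick, 89 mm long, 43 mm deep. Origin: 43 mm below the cover's origin, the level of their feet, on which the cover stands when off. In the well 1.2 mm play; pushed down 2.6 to 9.6 mm (unseen, varies) they meet a stiff sprung stop: 2 N, then 20 N per mm. Over 22 N on the feet, from anything, breaks them.
- hook_a: Outward hook at the foot of tab_a, part of it. Origin: 39 mm below the plate's underside, its lowest level. Its upturned edge is caught behind an edge inside the unit: the tab goes in about 1 mm and blocks, until the cover is pushed down 0.4 mm past where its feet meet the stop (3 to 10 mm in all) and held there. Over 35 N on the hook (pulling when caught, squeezing when blocked) breaks it.
- hook_b: The same for tab_b.
- tab_a (a joint): Travel of the tab on the cover's +y side, m: 0 out (sprung), 0.009 pressed fully in, towards the other tab. It is free of its catch from about 0.0075. Spring: 2 N at first, about 9 N when fully in; it breaks if a finger presses it with more than 40 N.
- tab_b (a joint): The same for the tab on the cover's -y side.
- tab_a_face (a point): Point on the outer face of the +y tab, 23 mm above the plate's underside, moving with the tab. The face is upright, 30 mm wide along the cover's x, and stands from the plate's top (6 mm) to 40 mm above the plate's underside. Tabs out, the two faces are 58 mm apart; both fully in, 40 mm.
- tab_b_face (a point): The same point on the outer face of the -y tab.
- tray: Fixed open aluminium tray, 200 (x) x 190 (y) mm outside, 22 mm high, walls 4 mm; origin centre of its underside. On its floor a black foam liner, top 10 mm above the tray's underside, gives way about 1 mm under the cover and up to 5 mm (15 N) when pushed. Empty at the start. It is on one side of the robot's centre line, the unit on the other.
- pliers: Bystander: pliers lying flat, 165 mm long, 14 mm high. Origin: middle of the underside (as for all bystanders).
- wire_brush: Bystander: cup wire brush standing shank up, 46 mm across, 50 mm high, between the unit and the tray.
- cup: Bystander: clear plastic cup, 48 mm across, 65 mm high, between the unit and the tray.
- disc: Bystander: brown grinding disc lying flat, 120 mm across, 6 mm thick.
- flange: Bystander: aluminium flange ring lying flat, 200 mm across, 30 mm high.
Mind the look-alikes: they are no part of the job. What is shaped like the cover but pink is not meant.

How it is judged:
On the way, in this order (a step that is already met when the one before it is completed fails the run):
1. both tabs pressed in (7 mm or more) with the cover still on the unit (value of joint each of tab_a, tab_b above 0.007 m and z of cover in the frame of unit below 0.098 m and horizontal distance between cover and unit below 0.006 m), for 0.1 s.
2. the cover lifted clear of the unit, 50 mm or more above its seat, still upright (z of cover in the frame of unit above 0.144 m and angle between cover's own z axis and vertical below 0.35 rad and contact force between cover and unit below 0.1 N), for 0.1 s.
At the end, for the whole second after the job is handed in: The cover stands upright (within 0.06 rad) and at rest on the tray's floor, its centre within 50 mm along the tray's x and 42 mm along its y of the tray's centre (so that it is inside the walls), the origin 46 to 58 mm above the tray's underside, and both tabs have sprung out again (under 2 mm) (x of cover in the frame of tray between -0.05 and 0.05 m and y of cover in the frame of tray between -0.042 and 0.042 m and z of cover in the frame of tray between 0.046 and 0.058 m and angle between cover's own z axis and vertical below 0.06 rad and linear speed of cover below 0.02 m/s and angular speed of cover below 0.1 rad/s and value of joint each of tab_a, tab_b below 0.002 m); the robot touches nothing.
It fails at once if more than 22 N on the cover's feet (pushed too hard onto the stop, or dropped or banged into the tray) (contact force between feet and anything else above 22 N).
It fails at once if a hook loaded with more than 35 N (cover pulled while still caught, or blocked tabs squeezed too hard) (contact force between any of hook_a, hook_b and anything else above 35 N).
It fails at once if a tab pressed by the fingers with more than 40 N (contact force between the fingers and tab_a above 40 N or contact force between the fingers and tab_b above 40 N).
It fails at once if a bystander moved by more than 20 mm (distance of any of pliers, wire_brush, cup, disc, flange from where it was at the start of the episode above 0.02 m).
It also fails if it takes over 58 s, if anything falls off the work surface, if the arm or the gripper's body presses on something with over 40 N, if the wrist force passes 120 N, or if a joint passes its speed limit or range.

## Working session

There is one attempt and no reset: what is moved stays moved. The work goes in short steps, Python scripts to look and compute and a tool call to move; the robot and the scene stay as the last step left them, time stands still between calls to the robot, and variables do not carry over. Pictures are saved under pics/ and viewed, and the job is handed in when it is done.

Besides the shell and the picture viewer there is one more tool, called after "Request:" as name(argument=value, ...), one argument or row to a line, values as JSON. step_arm: Moves the arm, as the interface text tells. Its arguments: {"type":"object","properties":{"series":{"type":"array"},"grip_force":{"type":"number"}},"required":["series"]}

```bash
ls; mkdir -p pics
cat > h.py <<'E'
import numpy as np, cv2
from cell import telemetry, viewer, ticket
def snap(cam,name):
    s=viewer.snapshot(cam); cv2.imwrite(f'pics/{name}.png',cv2.cvtColor(s['img'],cv2.COLOR_RGB2BGR))
    np.savez(f'pics/{name}.npz',**s); return s
def load(name): return dict(np.load(f'pics/{name}.npz'))
def ray(s,u,v):
    R=cv2.Rodrigues(np.array(s['rvec'],float))[0]; t=np.array(s['tvec'],float).ravel()
    d=R.T@np.array([(u-s['cx'])/s['fx'],(v-s['cy'])/s['fy'],1]); return -R.T@t,d
def onz(s,u,v,z):
    o,d=ray(s,u,v); return o+d*(z-o[2])/d[2]
def proj(s,P):
    R=cv2.Rodrigues(np.array(s['rvec'],float))[0]; p=R@np.array(P,float)+np.array(s['tvec'],float).ravel()
    return s['fx']*p[0]/p[2]+s['cx'], s['fy']*p[1]/p[2]+s['cy']
def tri(obs):
    A=np.zeros((3,3));b=np.zeros(3)
    for s,u,v in obs:
        o,d=ray(s,u,v); d/=np.linalg.norm(d); M=np.eye(3)-np.outer(d,d); A+=M;b+=M@o
    p=np.linalg.solve(A,b)
    return p,[np.linalg.norm((np.eye(3)-np.outer(d,d))@(p-o)) for o,d in [(o,d/np.linalg.norm(d)) for o,d in [ray(*x) for x in obs]]]
E
python3 - <<'E'
from h import *
print(telemetry.observe())
for c in ['scene','top','wrist']:
    s=snap(c,c+'0'); o,_=ray(s,320,240); print(c,o,s['fx'])
E
```

```text
pics
{'time': 0.0, 'qpos': array([ 1.13894127e+00,  3.59487134e-01,  1.51143220e+00,  1.66290366e-06,
        1.27248405e+00, -1.15107717e-01]), 'dq': array([ 0.00016435,  0.00159687, -0.00051399, -0.00039775,  0.00110486,
        0.00032856]), 'effort': array([-5.85497710e-04, -5.27630925e+01, -2.78620219e+01, -4.96330849e-04,
        1.33269344e-02, -2.23553178e-05]), 'tool_pos': array([0.18661432, 0.56953398, 0.2304643 ]), 'tcp_rot': array([ 8.09776744e-01,  5.86737425e-01, -7.89695697e-04,  4.42801244e-04]), 'force': array([ 0.09713757, -0.69632289, -0.524255  ]), 'moment': array([-0.01865462,  0.06574968, -0.0186685 ]), 'width': 1.002921484350045}
scene [ 1.30226178 -0.16516077  0.9622199 ] 457.7124808869481
top [ 0.24574352 -0.13454076  1.26158111] 496.7946146456734
wrist [0.1188033  0.59348419 0.3717076 ] 353.9031763653947
```

View pics/scene0.png

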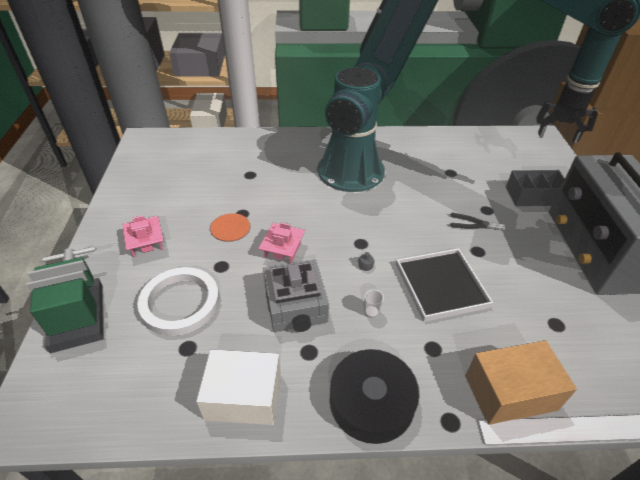

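View pics/top0.png

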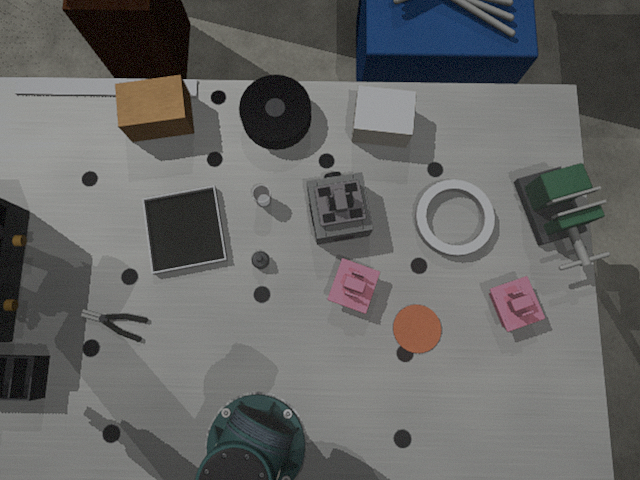

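View pics/wrist0.png

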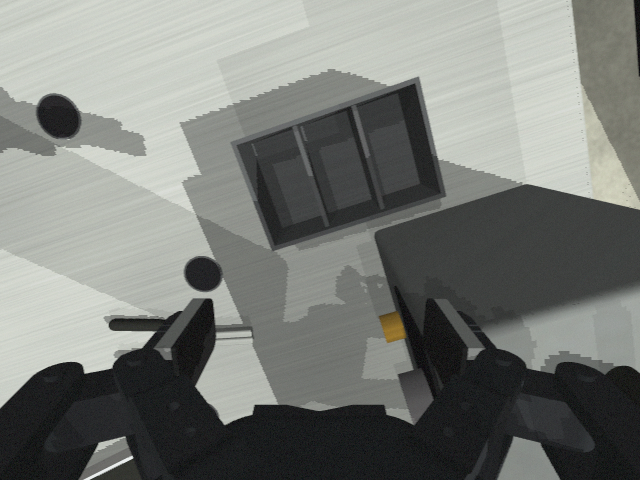

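Run:
```python
import cv2
a=cv2.imread('pics/scene0.png')[210:350,240:400]; b=cv2.imread('pics/top0.png')[160:300,240:400]
o=cv2.hconcat([cv2.resize(x,None,fx=2.5*1,fy=2.5,interpolation=cv2.INTER_CUBIC) for x in (a,b)])
cv2.imwrite('pics/crop0.png',o)
```

```text
(no output)
```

View pics/crop0.png

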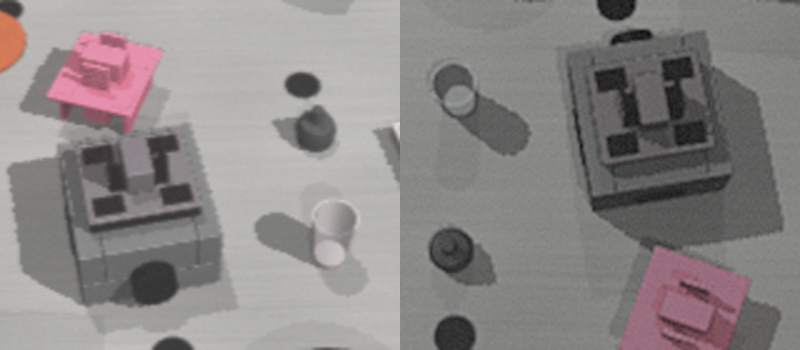

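Run:
```python
from h import *
s=load('scene0');t=load('top0')
print(tri([(t,340,200),(s,295,274)]))
for p in [(340,200)]: print(onz(t,*p,0.13))
# tray corners in top, rim z=.022
for p in [(144,197),(216,187),(227,262),(153,273)]: print(onz(t,*p,0.022))
for p in [(397,262),(462,250),(492,299),(430,319)]: print(onz(s,*p,0.022))
for n,p in dict(cup=(263,201),brush=(260,260)).items(): print(n,onz(t,*p,.03))
w=load('wrist0'); st=telemetry.observe()
from scipy.spatial.transform import Rotation as Ro
Rt=Ro.from_quat(st['tcp_rot']).as_matrix(); o,d=ray(w,320,240); print('cam in tool',Rt.T@(o-st['tool_pos']),Rt.T@d); print(Rt)
```

```text
(array([ 0.57682172, -0.19017654,  0.11946396]), [np.float64(0.0005419208860486018), np.float64(0.0005419208860486974)])
[ 0.57376499 -0.19020078  0.13      ]
[0.60562989 0.31285373 0.022     ]
[0.63541871 0.12746231 0.022     ]
[0.4384332  0.08896723 0.022     ]
[0.40765319 0.27373763 0.022     ]
[0.45636429 0.09077661 0.022     ]
[0.41484875 0.28497884 0.022     ]
[0.59174862 0.31874195 0.022     ]
[0.64937235 0.14391541 0.022     ]
cup [0.59715799 0.0028241  0.03      ]
brush [0.44351822 0.00490808 0.03      ]
cam in tool [ 0.00129434 -0.07197307 -0.1410666 ] [0.00243599 0.28272592 0.95920285]
[[ 3.11561876e-01  9.50225660e-01 -6.26504782e-04]
 [ 9.50224727e-01 -3.11562456e-01 -1.34287304e-03]
 [-1.47122779e-03 -1.76932291e-04 -9.99998902e-01]]
```

Request:
step_arm(
  series=[
    [[-1,1,-0.2],[0,0,0],0],
    [[-1,1,-0.2],[0,0,0],0],
    [[-1,1,-0.2],[0,0,0],0],
    [[-1,1,-0.2],[0,0,0],0],
    [[-1,1,-0.2],[0,0,0],0],
    [[-1,1,-0.2],[0,0,0],0],
    [[-1,1,-0.2],[0,0,0],0],
    [[-1,1,-0.2],[0,0,0],0],
    [[-1,1,-0.2],[0,0,0],0],
    [[-1,1,-0.2],[0,0,0],0],
    [[-1,1,-0.2],[0,0,0],0],
    [[-1,1,0],[0,0,0],0],
  ],
)

```text
time: 1.65
tool_pos: [0.379, 0.1906, 0.2866]
tcp_rot: [0.81, 0.587, 0.0, 0.0]
force: [0.0, -0.3, 0.3]
width: 0.999
```

Request:
step_arm(
  series=[
    [[-1,1,0],[0,0,0],0],
    [[-1,1,0],[0,0,0],0],
    [[-1,1,0],[0,0,0],0],
    [[-1,1,0],[0,0,0],0],
    [[-1,1,0],[0,0,0],0],
    [[-1,1,0],[0,0,0],0],
    [[-1,1,0],[0,0,0],0],
    [[-1,1,0],[0,0,0],0],
    [[-1,0.6,0],[0,0,0],0],
    [[-1,0.2,0],[0,0,-1],0],
    [[-1,0,0],[0,0,-1],0],
    [[-1,0,0],[0,0,-1],0],
  ],
)

```text
time: 3.15
tool_pos: [0.5, -0.1643, 0.286]
tcp_rot: [0.725, 0.688, -0.0, -0.0]
force: [-0.3, 0.0, -0.3]
width: 0.999
```

Request:
step_arm(
  series=[
    [[0,0,0],[0,0,-1],0],
    [[0,0,0],[0,0,-1],0],
    [[0,0,0],[0,0,0],0],
  ],
)

```text
time: 3.52
tool_pos: [0.5002, -0.1636, 0.286]
tcp_rot: [0.664, 0.748, -0.0, -0.0]
force: [-0.5, 0.1, 0.8]
width: 0.995
```

Run:
```python
from h import *
snap('wrist','w1'); st=telemetry.observe()
from scipy.spatial.transform import Rotation as Ro
print(st['tool_pos'],Ro.from_quat(st['tcp_rot']).as_matrix().round(4),st['qpos'].round(3),st['force'],st['width'])
snap('top','top1')
```

```text
[ 0.50027022 -0.16354307  0.2861066 ] [[-1.175e-01  9.931e-01 -5.000e-04]
 [ 9.931e-01  1.175e-01  1.000e-04]
 [ 2.000e-04 -5.000e-04 -1.000e+00]] [-0.447  0.205  1.591 -0.     1.347 -2.136] [ 0.23062209 -0.1943742   0.57396231] 1.0016252064993973
```

View pics/w1.png

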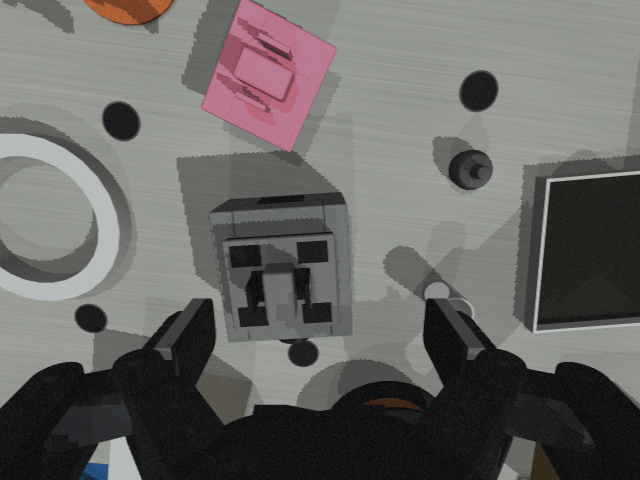

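Run:
```python
import cv2
a=cv2.imread('pics/w1.png')[185:375,190:370]
cv2.imwrite('pics/crop1.png',cv2.resize(a,None,fx=3.15,fy=3.15,interpolation=cv2.INTER_CUBIC))
```

```text
(no output)
```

View pics/crop1.png

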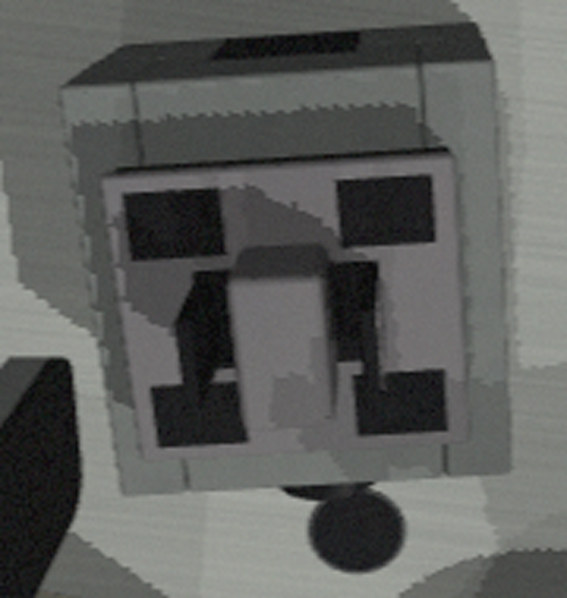

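Request:
step_arm(
  series=[
    [[-1,0,0],[0,0,0],0],
    [[-1,0,0],[0,0,0],0],
    [[-1,0.4,0],[0,0,0],0],
    [[-1,0.5,0],[0,0,0],0],
    [[0,0,0],[0,0,0],0],
    [[0,0,0],[0,0,0],0],
  ],
)

```text
time: 4.38
tool_pos: [0.5342, -0.2594, 0.286]
tcp_rot: [0.664, 0.748, -0.0, -0.001]
force: [0.4, -0.2, -0.9]
width: 1.0
```

Run:
```python
from h import *
snap('wrist','w2'); 
a=cv2.imread('pics/w2.png'); cv2.imwrite('pics/crop2.png',cv2.resize(a[150:350,280:480],None,fx=3,fy=3,interpolation=cv2.INTER_CUBIC))
snap('top','top2');b=cv2.imread('pics/top2.png');cv2.imwrite('pics/crop3.png',cv2.resize(b[170:290,130:380],None,fx=3.2,fy=3.2,interpolation=cv2.INTER_CUBIC))
```

```text
(no output)
```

View pics/w2.png

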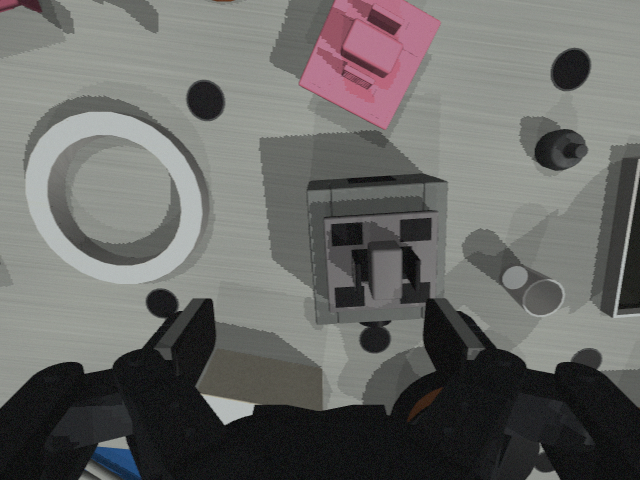

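View pics/crop2.png

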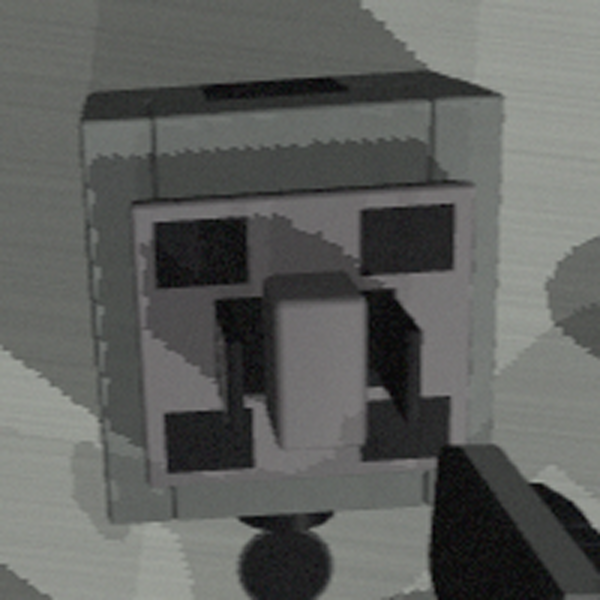

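View pics/crop3.png

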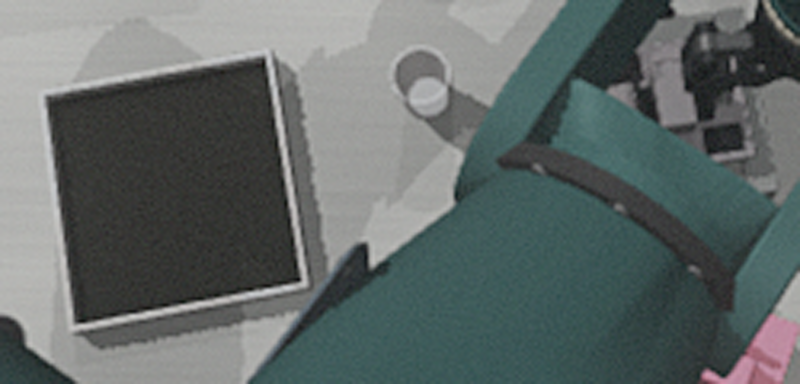

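```bash
cat > m.py <<'E'
from h import *
w1=load('w1');w2=load('w2')
f1=lambda p:(190+(p[0]+.5)/3.15-.5,185+(p[1]+.5)/3.15-.5); f2=lambda p:(280+(p[0]+.5)/3-.5,150+(p[1]+.5)/3-.5)
P={'A':((104,178),(133,204)),'B':((448,155),(470,183)),'D':((140,455),(150,485)),
'UL_TL':((125,193),(154,225)),'UL_TR':((218,187),(246,217)),'UL_BR':((224,253),(248,282)),'UL_BL':((130,261),(155,288)),
'UR_TL':((337,180),(360,210)),'UR_TR':((430,176),(453,205)),'UR_BR':((436,241),(455,269)),'UR_BL':((344,247),(362,276)),
'LL_BL':((158,446),(168,472)),'LL_BR':((246,440),(253,466)),'LR_BL':((360,436),(364,460)),'LR_TR':((443,371),(450,397)),
'blk_TL':((232,280),(275,300)),'blk_TR':((325,277),(362,296)),'blk_BL':((243,430),(278,448)),'blk_BR':((333,428),(366,445))}
g1=w1['img'].mean(2).astype(np.float32)
R={}
for k,(a,b) in P.items():
    p,e=tri([(w1,*f1(a)),(w2,*f2(b))]); R[k]=p
    print(k,p.round(4),np.round(e,4)[0], onz(w1,*f1(a),.1)[:2].round(4),onz(w2,*f2(b),.1)[:2].round(4))
E
python3 m.py
```

```text
A [ 0.5377 -0.2525  0.0961] 0.0005 [ 0.5369 -0.2514] [ 0.5364 -0.2528]
B [ 0.518  -0.1476  0.0973] 0.0002 [ 0.5174 -0.1477] [ 0.5174 -0.1486]
D [ 0.6321 -0.2356  0.1002] 0.0009 [ 0.6312 -0.2358] [ 0.6332 -0.2352]
UL_TL [ 0.5426 -0.2454  0.0969] 0.0006 [ 0.541  -0.2448] [ 0.5424 -0.2454]
UL_TR [ 0.5365 -0.2167  0.0986] 0.0003 [ 0.5357 -0.2166] [ 0.5364 -0.2168]
UL_BR [ 0.5572 -0.2131  0.1003] 0.0003 [ 0.557  -0.2132] [ 0.5576 -0.2129]
UL_BL [ 0.5633 -0.2424  0.0994] 0.0 [ 0.5631 -0.2423] [ 0.5631 -0.2424]
UR_TL [ 0.5305 -0.1805  0.0966] 0.0002 [ 0.5292 -0.1805] [ 0.53   -0.1813]
UR_TR [ 0.525  -0.1523  0.0993] 0.0001 [ 0.5247 -0.1523] [ 0.525  -0.1525]
UR_BR [ 0.5452 -0.1479  0.101 ] 0.0001 [ 0.5454 -0.1479] [ 0.5456 -0.1475]
UR_BL [ 0.5519 -0.1762  0.0974] 0.0002 [ 0.5507 -0.1762] [ 0.5514 -0.1768]
LL_BL [ 0.6271 -0.2299  0.1005] 0.0002 [ 0.6272 -0.2301] [ 0.6276 -0.2298]
LL_BR [ 0.622  -0.2014  0.0997] 0.0002 [ 0.6216 -0.2014] [ 0.622  -0.2014]
LR_BL [ 0.6155 -0.1644  0.1003] 0.0001 [ 0.6158 -0.1643] [ 0.6155 -0.1644]
LR_TR [ 0.5893 -0.1402  0.1002] 0.0 [ 0.5893 -0.1402] [ 0.5894 -0.1401]
blk_TL [ 0.5562 -0.2075  0.1222] 0.0003 [ 0.5658 -0.2101] [ 0.5626 -0.2033]
blk_TR [ 0.553  -0.1807  0.1192] 0.0006 [ 0.5614 -0.1811] [ 0.558  -0.1756]
blk_BL [ 0.6019 -0.2     0.1275] 0.0002 [ 0.618  -0.2027] [ 0.6144 -0.194 ]
blk_BR [ 0.5977 -0.1733  0.1281] 0.0003 [ 0.6139 -0.1734] [ 0.6099 -0.1647]
```

Run:
```python
from h import *
t=load('top2');s=load('scene0')
f=lambda p:(130+(p[0]+.5)/3.2-.5,170+(p[1]+.5)/3.2-.5)
c=[onz(t,*f(p),.022) for p in [(42,96),(270,52),(308,285),(73,330)]]
print(np.round(c,4)); print(np.mean(c,0)); 
for i in range(4): d=c[i]-c[i-1]; print(np.linalg.norm(d),np.degrees(np.arctan2(d[1],d[0])))
# scene tray contour mask of dark
for nm,sn in(('top',t),('scene',s)):
    g=cv2.cvtColor(sn['img'],cv2.COLOR_RGB2GRAY); m=((g<70)*255).astype(np.uint8)
    n,l,stt,ce=cv2.connectedComponentsWithStats(m)
    u,v=map(int,map(round,proj(sn,(.522,.205,.01)))); k=l[v,u]; print(nm,u,v,stt[k])
    cn=cv2.findContours((l==k).astype(np.uint8),cv2.RETR_EXTERNAL,cv2.CHAIN_APPROX_NONE)[0][0]
    q=cv2.approxPolyDP(cn,8,True)[:,0]; print(q.tolist()); print(np.mean([onz(sn,*p,.016)[:2] for p in q],0), [onz(sn,*p,.022)[:2].round(3).tolist() for p in q])
t0=load('top0'); print(proj(t0,(.5765,-.191,.1)),proj(s,(.5765,-.191,.1)),proj(t0,(.5765,-.191,.13)))
```

```text
[[0.5984 0.3154 0.022 ]
 [0.6383 0.1328 0.022 ]
 [0.4468 0.0922 0.022 ]
 [0.4082 0.2751 0.022 ]]
[0.52292972 0.20386161 0.022     ]
0.19447700712831792 11.960483185314907
0.1869679630438291 -77.68685157796354
0.19579155180519153 -168.0312969967642
0.18699258181258216 101.91031508220306
top 185 230 [ 145  189   79   82 4928]
[[212, 189], [145, 201], [154, 270], [223, 257]]
[0.52412097 0.2062666 ] [[0.63, 0.138], [0.595, 0.309], [0.415, 0.272], [0.451, 0.1]]
scene 442 282 [ 402  253   85   61 3128]
[[456, 253], [402, 264], [427, 313], [486, 301]]
[0.52484089 0.20471159] [[0.426, 0.265], [0.464, 0.104], [0.631, 0.14], [0.598, 0.301]]
(np.float64(339.7089762313996), np.float64(202.36731202580793)) (np.float64(294.65447514183245), np.float64(279.09233459748)) (np.float64(340.3437238688222), np.float64(198.88964834715784))
```

Request:
step_arm(
  series=[
    [[0,0,0],[0,0,-0.73],0],
    [[0.8,0.72,0],[0,0,0],0],
    [[0.8,0.72,0],[0,0,0],0],
    [[0.79,0.72,0],[0,0,0],0],
    [[0,0,0.8],[0,0,0],0],
    [[0,0,0.8],[0,0,0],0],
    [[0,0,0.8],[0,0,0],0],
    [[0,0,0.6],[0,0,0],0],
    [[0,0,0],[0,0,0],0],
    [[0,0,0],[0,0,0],0],
  ],
)

```text
time: 5.72
tool_pos: [0.5773, -0.1917, 0.2121]
tcp_rot: [0.639, 0.769, 0.0, 0.001]
force: [0.1, 0.7, -0.5]
width: 1.0
```

Run:
```python
from h import *
from scipy.spatial.transform import Rotation as Ro
s=snap('wrist','w3'); st=telemetry.observe(); R=Ro.from_quat(st['tcp_rot']).as_matrix(); print(st['tool_pos'],R.round(4),st['force'],st['width'])
y=np.radians(10.4); c=np.array([.5765,-.191,0]); ux=np.array([np.cos(y),np.sin(y),0]); uy=np.array([-np.sin(y),np.cos(y),0])
im=cv2.imread('pics/w3.png')
for a,b,z in [(x,yy,.1) for x in(-.05,.05) for yy in(-.055,.055)]+[(x,yy,.13) for x in(-.025,.025) for yy in(-.014,.014)]:
    p=proj(s,c+ux*a+uy*b+np.array([0,0,z])); cv2.circle(im,tuple(int(round(q)) for q in p),3,(0,0,255),1)
cv2.imwrite('pics/w3m.png',im)
```

```text
[ 0.57749304 -0.19183374  0.21226882] [[-1.822e-01  9.833e-01  1.400e-03]
 [ 9.833e-01  1.822e-01 -8.000e-04]
 [-1.000e-03  1.200e-03 -1.000e+00]] [-0.37870018 -0.35466122  0.90619159] 0.9950679179248267
```

View pics/w3m.png

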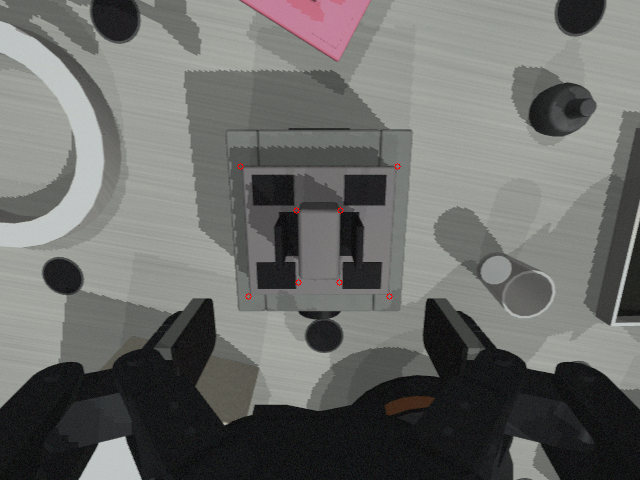

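Request:
step_arm(
  series=[
    [[0.02,-0.04,0.8],[0,0,0],0],
    [[0,0,0.8],[0,0,0],0],
    [[0,0,0.8],[0,0,0],0],
    [[0,0,0.7],[0,0,0],0.18],
    [[0,0,0],[0,0,0],0.18],
    [[0,0,0],[0,0,0],0.18],
    [[0,0,0],[0,0,0],0.18],
  ],
  grip_force=25,
)

```text
time: 6.65
tool_pos: [0.5766, -0.1916, 0.1348]
tcp_rot: [0.639, 0.769, 0.0, 0.001]
force: [-0.6, -0.8, -0.0]
width: 0.821
```

Run:
```python
from h import *
from scipy.spatial.transform import Rotation as Ro
s=snap('wrist','w4'); snap('scene','scene4');st=telemetry.observe(); R=Ro.from_quat(st['tcp_rot']).as_matrix(); print(st['tool_pos'],R.round(4),st['force'],st['width'])
a=cv2.imread('pics/scene4.png');cv2.imwrite('pics/scene4c.png',cv2.resize(a[180:330,200:400],None,fx=4,fy=4,interpolation=cv2.INTER_CUBIC))
```

```text
[ 0.57634993 -0.19151252  0.1345746 ] [[-1.823e-01  9.832e-01  1.200e-03]
 [ 9.832e-01  1.823e-01 -7.000e-04]
 [-9.000e-04  1.000e-03 -1.000e+00]] [-0.01944159  0.42293529 -0.16213116] 0.8156503110040221
```

View pics/w4.png

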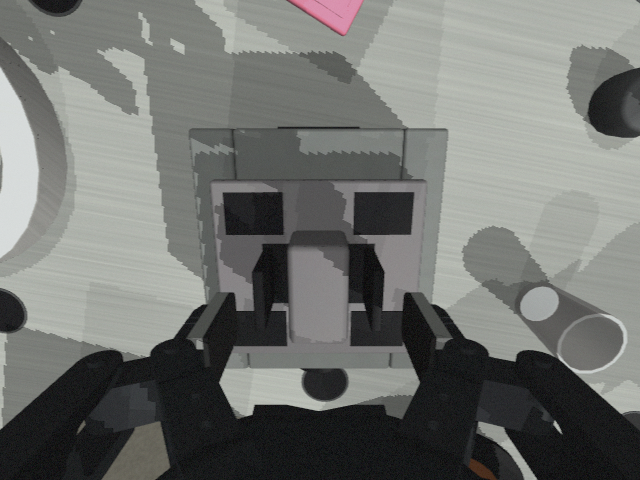

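View pics/scene4c.png

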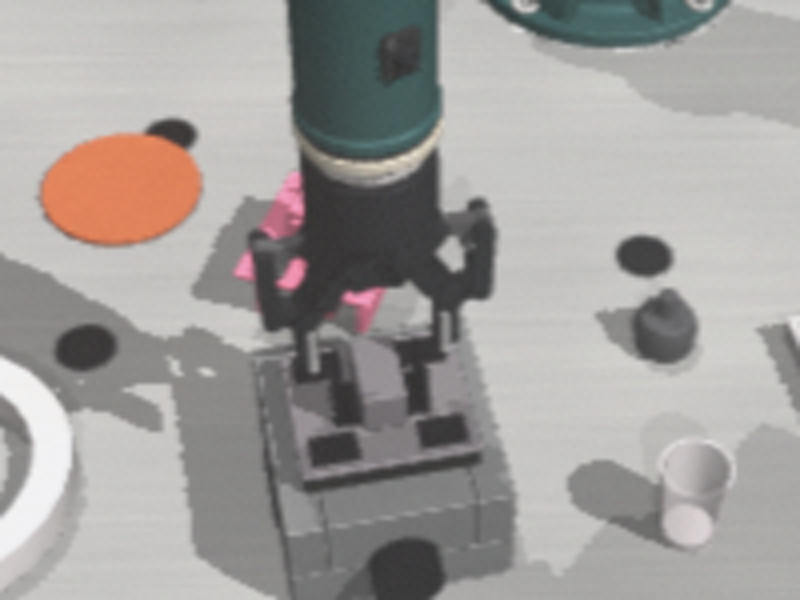

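Request:
step_arm(
  series=[
    [[0,0,0.4],[0,0,0],0.24],
    [[0,0,0.4],[0,0,0],0.24],
    [[0,0,0.2],[0,0,0],0.24],
    [[0,0,0.2],[0,0,0],0.24],
    [[0,0,0],[0,0,0],0.24],
    [[0,0,0],[0,0,0],0.24],
  ],
)

```text
time: 7.5
tool_pos: [0.576, -0.1914, 0.104]
tcp_rot: [0.639, 0.769, -0.0, 0.0]
force: [0.0, -0.2, 0.0]
width: 0.759
```

Run:
```python
from h import *
s=snap('wrist','w5'); 
for i in range(3): st=telemetry.observe(); print(st['tool_pos'],st['force'],st['moment'],st['width'],st['time'])
```

```text
[ 0.5760981  -0.19143565  0.10409869] [-1.06752187 -0.6935532  -0.65404772] [-0.01128646 -0.0382469   0.02304255] 0.76360883878774 7.55
[ 0.5760981  -0.19143565  0.10409869] [-1.06752187 -0.6935532  -0.65404772] [-0.01128646 -0.0382469   0.02304255] 0.76360883878774 7.55
[ 0.5760981  -0.19143565  0.10409869] [-1.06752187 -0.6935532  -0.65404772] [-0.01128646 -0.0382469   0.02304255] 0.76360883878774 7.55
```

View pics/w5.png

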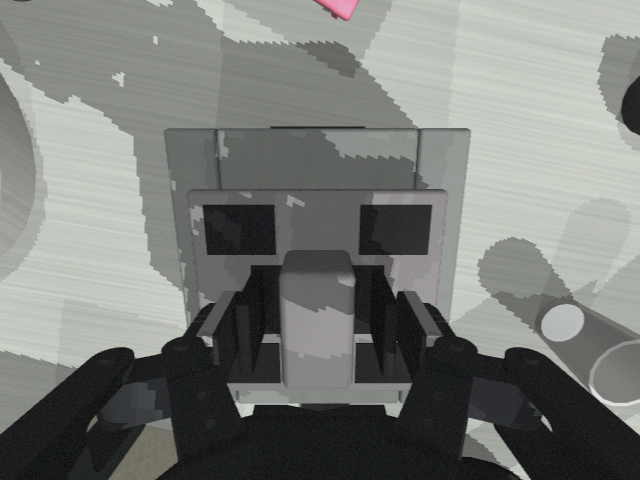

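Request:
step_arm(
  series=[
    [[0,0,0.1],[0,0,0],0.24],
    [[0,0,0.1],[0,0,0],0.24],
    [[0,0,0],[0,0,0],0.24],
  ],
)

```text
time: 7.92
tool_pos: [0.5756, -0.1912, 0.0986]
tcp_rot: [0.639, 0.769, -0.0, -0.0]
force: [1.1, 1.4, 0.9]
width: 0.764
```

Request:
step_arm(
  series=[
    [[0,0,0.1],[0,0,0],0.24],
    [[0,0,0],[0,0,0],0.24],
  ],
)

```text
time: 8.18
tool_pos: [0.5757, -0.1912, 0.0961]
tcp_rot: [0.639, 0.769, -0.0, -0.0]
force: [-0.2, -0.3, -0.6]
width: 0.763
```

Request:
step_arm(
  series=[
    [[0,0,0.06],[0,0,0],0.24],
    [[0,0,0],[0,0,0],0.24],
  ],
)

```text
time: 8.43
tool_pos: [0.5758, -0.1913, 0.0947]
tcp_rot: [0.639, 0.769, -0.0, -0.0]
force: [-0.4, -0.5, 0.2]
width: 0.761
```

Request:
step_arm(
  series=[
    [[0,0,0.04],[0,0,0],0.24],
    [[0,0,0],[0,0,0],0.24],
  ],
)

```text
time: 8.68
tool_pos: [0.5759, -0.1913, 0.0938]
tcp_rot: [0.639, 0.769, -0.0, 0.0]
force: [0.2, -0.6, 0.2]
width: 0.759
```

Request:
step_arm(
  series=[
    [[0,0,0.04],[0,0,0],0.24],
    [[0,0,0],[0,0,0],0.24],
  ],
)

```text
time: 8.93
tool_pos: [0.5759, -0.1913, 0.0928]
tcp_rot: [0.639, 0.769, -0.0, 0.0]
force: [-0.1, -0.1, 0.1]
width: 0.757
```

Request:
step_arm(
  series=[
    [[0,0,0.04],[0,0,0],0.24],
    [[0,0,0],[0,0,0],0.24],
  ],
)

```text
time: 9.18
tool_pos: [0.5759, -0.1913, 0.0918]
tcp_rot: [0.639, 0.769, -0.0, 0.0]
force: [0.3, 0.0, 0.5]
width: 0.764
```

Request:
step_arm(
  series=[
    [[0,0,0.02],[0,0,0],0.24],
    [[0,0,0],[0,0,0],0.24],
  ],
)

```text
time: 9.43
tool_pos: [0.5759, -0.1913, 0.0914]
tcp_rot: [0.639, 0.769, -0.0, 0.0]
force: [-1.5, -0.1, 1.5]
width: 0.758
```

Request:
step_arm(
  series=[
    [[0,0,0.02],[0,0,0],0.24],
    [[0,0,0],[0,0,0],0.24],
  ],
)

```text
time: 9.68
tool_pos: [0.5759, -0.1914, 0.0908]
tcp_rot: [0.639, 0.769, -0.0, 0.0]
force: [0.4, 0.2, 1.8]
width: 0.762
```

Request:
step_arm(
  series=[
    [[0,0,0.02],[0,0,0],0.24],
    [[0,0,0],[0,0,0],0.24],
  ],
)

```text
time: 9.93
tool_pos: [0.5759, -0.1914, 0.0903]
tcp_rot: [0.639, 0.769, -0.0, 0.0]
force: [-0.1, 0.1, 1.9]
width: 0.762
```

Request:
step_arm(
  series=[
    [[0,0,0.02],[0,0,0],0.24],
    [[0,0,0],[0,0,0],0.24],
  ],
)

```text
time: 10.18
tool_pos: [0.5759, -0.1913, 0.0898]
tcp_rot: [0.639, 0.769, -0.0, 0.0]
force: [-0.3, -0.3, 1.1]
width: 0.762
```

Request:
step_arm(
  series=[
    [[0,0,0.02],[0,0,0],0.24],
    [[0,0,0],[0,0,0],0.24],
  ],
)

```text
time: 10.42
tool_pos: [0.5759, -0.1914, 0.0893]
tcp_rot: [0.639, 0.769, -0.0, 0.0]
force: [0.2, 0.3, 1.2]
width: 0.762
```

Request:
step_arm(
  series=[
    [[0,0,0.016],[0,0,0],0.24],
    [[0,0,0],[0,0,0],0.24],
  ],
)

```text
time: 10.68
tool_pos: [0.5759, -0.1913, 0.0889]
tcp_rot: [0.639, 0.769, -0.0, 0.0]
force: [-0.0, -0.5, 2.4]
width: 0.761
```

Request:
step_arm(
  series=[
    [[0,0,0.016],[0,0,0],0.24],
    [[0,0,0],[0,0,0],0.24],
  ],
)

```text
time: 10.92
tool_pos: [0.5759, -0.1913, 0.0885]
tcp_rot: [0.639, 0.769, -0.0, 0.0]
force: [0.4, -0.4, 2.8]
width: 0.759
```

Request:
step_arm(
  series=[
    [[0,0,0.016],[0,0,0],0.24],
    [[0,0,0],[0,0,0],0.24],
  ],
)

```text
time: 11.18
tool_pos: [0.5759, -0.1913, 0.0881]
tcp_rot: [0.639, 0.769, -0.0, 0.0]
force: [0.6, 0.6, 2.4]
width: 0.759
```

Request:
step_arm(
  series=[
    [[0,0,0.016],[0,0,0],0.24],
    [[0,0,0],[0,0,0],0.24],
  ],
)

```text
time: 11.42
tool_pos: [0.5759, -0.1913, 0.088]
tcp_rot: [0.639, 0.769, -0.0, 0.0]
force: [-0.1, 0.9, 4.9]
width: 0.761
```

Request:
step_arm(
  series=[
    [[0,0,0.016],[0,0,0],0.24],
    [[0,0,0],[0,0,0],0.24],
  ],
)

```text
time: 11.68
tool_pos: [0.5759, -0.1913, 0.0878]
tcp_rot: [0.639, 0.769, -0.0, 0.0]
force: [-0.7, 1.1, 6.6]
width: 0.761
```

Request:
step_arm(
  series=[
    [[0,0,0.016],[0,0,0],0.24],
    [[0,0,0],[0,0,0],0.24],
  ],
)

```text
time: 11.92
tool_pos: [0.5759, -0.1914, 0.0877]
tcp_rot: [0.639, 0.769, -0.0, 0.0]
force: [-2.1, 0.9, 9.9]
width: 0.762
```

Request:
step_arm(
  series=[
    [[0,0,0.016],[0,0,0],0.24],
    [[0,0,0],[0,0,0],0.24],
  ],
)

```text
time: 12.18
tool_pos: [0.5759, -0.1913, 0.0876]
tcp_rot: [0.639, 0.769, 0.0, 0.0]
force: [-2.0, 1.5, 12.1]
width: 0.763
```

Request:
step_arm(
  series=[
    [[0,0,0.016],[0,0,0],0.24],
    [[0,0,0],[0,0,0],0.24],
  ],
)

```text
time: 12.42
tool_pos: [0.576, -0.1914, 0.0875]
tcp_rot: [0.639, 0.769, 0.0, 0.0]
force: [-3.5, 1.1, 13.5]
width: 0.76
```

Request:
step_arm(
  series=[
    [[0,0,0.016],[0,0,0],0.24],
    [[0,0,0],[0,0,0],0.24],
  ],
)

```text
time: 12.68
tool_pos: [0.576, -0.1914, 0.0874]
tcp_rot: [0.639, 0.769, 0.0, 0.0]
force: [-3.5, 0.7, 16.3]
width: 0.764
```

Request:
step_arm(
  series=[
    [[0,0,0.014],[0,0,0],0.24],
    [[0,0,0],[0,0,0],0.24],
  ],
)

```text
time: 12.92
tool_pos: [0.576, -0.1914, 0.0873]
tcp_rot: [0.639, 0.769, 0.0, 0.0]
force: [-3.9, 2.2, 17.3]
width: 0.763
```

Request:
step_arm(
  series=[
    [[0,0,0],[0,0,0],0.24],
  ],
)

```text
time: 13.05
tool_pos: [0.576, -0.1914, 0.0872]
tcp_rot: [0.639, 0.769, 0.0, 0.0]
force: [-4.1, 1.8, 17.9]
width: 0.76
```

Request:
step_arm(
  series=[
    [[0,0,-0.013],[0,0,0],0.26],
    [[0,0,0],[0,0,0],0.26],
  ],
)

```text
time: 13.3
tool_pos: [0.5762, -0.1914, 0.0877]
tcp_rot: [0.639, 0.769, 0.0, 0.001]
force: [-3.9, 1.9, 18.0]
width: 0.746
```

Request:
step_arm(
  series=[
    [[0,0,-0.013],[0,0,0],0.28],
    [[0,0,0],[0,0,0],0.28],
  ],
)

```text
time: 13.55
tool_pos: [0.5763, -0.1913, 0.0881]
tcp_rot: [0.639, 0.769, 0.0, 0.001]
force: [-4.2, 2.1, 18.3]
width: 0.72
```

Request:
step_arm(
  series=[
    [[0,0,-0.013],[0,0,0],0.3],
    [[0,0,0],[0,0,0],0.3],
  ],
)

```text
time: 13.8
tool_pos: [0.5765, -0.1913, 0.0885]
tcp_rot: [0.639, 0.769, 0.0, 0.001]
force: [-3.1, 2.2, 18.8]
width: 0.7
```

Request:
step_arm(
  series=[
    [[0,0,-0.014],[0,0,0],0.32],
    [[0,0,0],[0,0,0],0.32],
  ],
)

```text
time: 14.05
tool_pos: [0.5767, -0.1917, 0.0889]
tcp_rot: [0.64, 0.769, 0.0, 0.001]
force: [-3.6, 1.9, 17.8]
width: 0.681
```

Request:
step_arm(
  series=[
    [[0,0,-0.013],[0,0,0],0.34],
    [[0,0,0],[0,0,0],0.34],
  ],
)

```text
time: 14.3
tool_pos: [0.5767, -0.1917, 0.0892]
tcp_rot: [0.639, 0.769, 0.0, 0.001]
force: [-3.3, 1.7, 18.1]
width: 0.661
```

Request:
step_arm(
  series=[
    [[0,0,-0.013],[0,0,0],0.36],
    [[0,0,0],[0,0,0],0.36],
  ],
)

```text
time: 14.55
tool_pos: [0.5767, -0.1915, 0.0896]
tcp_rot: [0.639, 0.769, 0.0, 0.001]
force: [-3.7, 2.5, 18.8]
width: 0.639
```

Request:
step_arm(
  series=[
    [[0,0,-0.014],[0,0,0],0.38],
    [[0,0,0],[0,0,0],0.38],
  ],
)

```text
time: 14.8
tool_pos: [0.5767, -0.1914, 0.0899]
tcp_rot: [0.639, 0.769, 0.0, 0.001]
force: [-3.6, 2.0, 18.5]
width: 0.623
```

Request:
step_arm(
  series=[
    [[0,0,-0.012],[0,0,0],0.4],
    [[0,0,0],[0,0,0],0.4],
  ],
)

```text
time: 15.05
tool_pos: [0.5767, -0.1915, 0.0902]
tcp_rot: [0.639, 0.769, 0.0, 0.001]
force: [-3.3, 1.5, 18.3]
width: 0.601
```

Request:
step_arm(
  series=[
    [[0,0,-0.012],[0,0,0],0.42],
    [[0,0,0],[0,0,0],0.42],
  ],
)

```text
time: 15.3
tool_pos: [0.5767, -0.1915, 0.0905]
tcp_rot: [0.639, 0.769, 0.0, 0.001]
force: [-3.7, 1.9, 18.8]
width: 0.584
```

Request:
step_arm(
  series=[
    [[0,0,-0.012],[0,0,0],0.44],
    [[0,0,0],[0,0,0],0.44],
  ],
)

```text
time: 15.55
tool_pos: [0.5767, -0.1915, 0.0908]
tcp_rot: [0.639, 0.769, 0.0, 0.001]
force: [-3.5, 2.3, 18.6]
width: 0.564
```

Request:
step_arm(
  series=[
    [[0,0,-0.012],[0,0,0],0.46],
    [[0,0,0],[0,0,0],0.46],
  ],
)

```text
time: 15.8
tool_pos: [0.5767, -0.1915, 0.0911]
tcp_rot: [0.639, 0.769, 0.0, 0.001]
force: [-3.8, 1.5, 17.9]
width: 0.545
```

Request:
step_arm(
  series=[
    [[0,0,-0.012],[0,0,0],0.48],
    [[0,0,0],[0,0,0],0.48],
  ],
)

```text
time: 16.05
tool_pos: [0.5767, -0.1915, 0.0914]
tcp_rot: [0.639, 0.769, 0.0, 0.001]
force: [-3.0, 1.4, 19.1]
width: 0.524
```

Request:
step_arm(
  series=[
    [[0,0,-0.012],[0,0,0],0.5],
    [[0,0,0],[0,0,0],0.5],
  ],
)

```text
time: 16.3
tool_pos: [0.5766, -0.1914, 0.0917]
tcp_rot: [0.639, 0.769, 0.0, 0.001]
force: [-2.9, 2.4, 18.4]
width: 0.505
```

Request:
step_arm(
  series=[
    [[0,0,-0.011],[0,0,0],0.52],
    [[0,0,0],[0,0,0],0.52],
  ],
)

```text
time: 16.55
tool_pos: [0.5767, -0.1915, 0.0919]
tcp_rot: [0.639, 0.769, 0.0, 0.001]
force: [-2.9, 2.2, 17.6]
width: 0.481
```

Request:
step_arm(
  series=[
    [[0,0,-0.006],[0,0,0],0.54],
    [[0,0,0],[0,0,0],0.6],
    [[0,0,0],[0,0,0],0.6],
  ],
)

```text
time: 16.92
tool_pos: [0.5768, -0.1921, 0.0922]
tcp_rot: [0.639, 0.769, 0.0, 0.001]
force: [-3.0, 0.3, 18.0]
width: 0.46
```

Request:
step_arm(
  series=[
    [[0,0,0],[0,0,0],0.7],
    [[0,0,0],[0,0,0],0.7],
  ],
)

```text
time: 17.18
tool_pos: [0.5768, -0.1921, 0.0922]
tcp_rot: [0.639, 0.769, 0.0, 0.001]
force: [-3.5, -0.1, 17.5]
width: 0.462
```

Run:
```python
from h import *
s=snap('wrist','w6')
st=telemetry.observe(); print(st['tool_pos'],st['force'],st['moment'],st['width'],st['time'])
```

```text
[ 0.57678766 -0.19207913  0.0922103 ] [-3.10349252 -0.0923058  18.21520559] [0.2101369  0.60484436 0.0297229 ] 0.45649001681084495 17.225
```

View pics/w6.png

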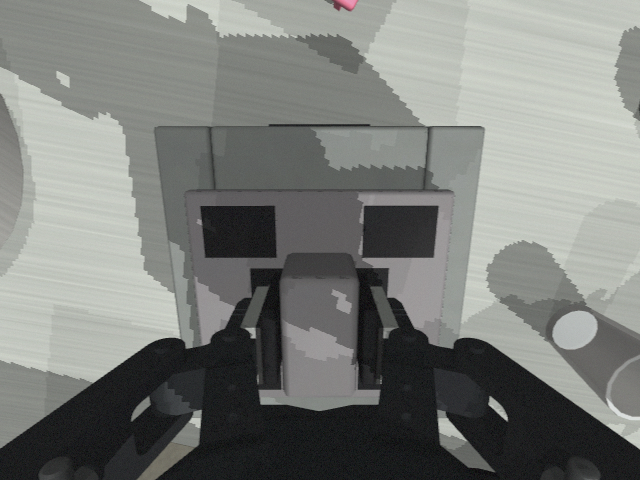

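Request:
step_arm(
  series=[
    [[0,0,-0.04],[0,0,0],0.7],
    [[0,0,-0.04],[0,0,0],0.7],
    [[0,0,-0.04],[0,0,0],0.7],
    [[0,0,0],[0,0,0],0.7],
  ],
)

```text
time: 17.73
tool_pos: [0.5766, -0.1919, 0.0932]
tcp_rot: [0.639, 0.769, 0.0, 0.001]
force: [1.7, -2.2, 2.3]
width: 0.459
```

Request:
step_arm(
  series=[
    [[0,0,-0.06],[0,0,0],0.7],
    [[0,0,-0.06],[0,0,0],0.7],
    [[0,0,0],[0,0,0],0.7],
  ],
)

```text
time: 18.1
tool_pos: [0.5759, -0.1913, 0.0959]
tcp_rot: [0.639, 0.769, -0.0, 0.0]
force: [1.5, -1.4, 0.7]
width: 0.457
```

Request:
step_arm(
  series=[
    [[0,0,-0.06],[0,0,0],0.7],
    [[0,0,-0.06],[0,0,0],0.7],
    [[0,0,0],[0,0,0],0.7],
  ],
)

```text
time: 18.48
tool_pos: [0.5754, -0.191, 0.0988]
tcp_rot: [0.639, 0.769, -0.0, -0.001]
force: [0.4, -0.7, 0.8]
width: 0.454
```

Request:
step_arm(
  series=[
    [[0,0,-0.1],[0,0,0],0.7],
    [[0,0,-0.1],[0,0,0],0.7],
    [[0,0,0],[0,0,0],0.7],
  ],
)

```text
time: 18.85
tool_pos: [0.5754, -0.191, 0.1039]
tcp_rot: [0.639, 0.769, -0.0, -0.001]
force: [1.2, 0.0, -2.3]
width: 0.452
```

Request:
step_arm(
  series=[
    [[0,0,-0.2],[0,0,0],0.7],
    [[0,0,-0.2],[0,0,0],0.7],
    [[0,0,-0.2],[0,0,0],0.7],
    [[0,0,0],[0,0,0],0.7],
  ],
)

```text
time: 19.35
tool_pos: [0.5758, -0.1914, 0.1195]
tcp_rot: [0.639, 0.769, -0.0, 0.0]
force: [0.3, -0.2, -3.3]
width: 0.452
```

Run:
```python
from h import *
s=snap('wrist','w7')
st=telemetry.observe(); print(st['tool_pos'],st['force'],st['moment'],st['width'],st['time'])
```

```text
[ 0.57568416 -0.19130533  0.1192088 ] [ 0.75372645 -0.33125598 -3.09762938] [ 0.01073424  0.00206644 -0.00692553] 0.4513408920250845 19.4
```

View pics/w7.png

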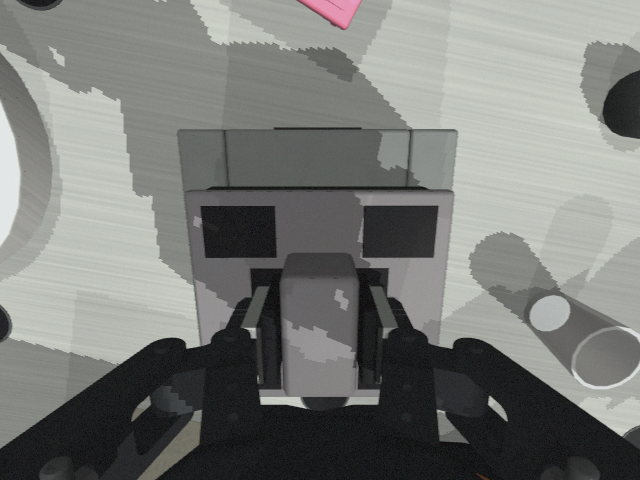

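Request:
step_arm(
  series=[
    [[0,0,-0.4],[0,0,0],0.7],
    [[0,0,-0.5],[0,0,0],0.7],
    [[0,0,-0.6],[0,0,0],0.7],
    [[0,0,-0.6],[0,0,0],0.7],
    [[0,0,-0.4],[0,0,0],0.7],
    [[0,0,-0.1],[0,0,0],0.7],
    [[0,0,0],[0,0,0],0.7],
    [[0,0,0],[0,0,0],0.7],
  ],
)

```text
time: 20.4
tool_pos: [0.5754, -0.1911, 0.1833]
tcp_rot: [0.639, 0.769, -0.0, -0.001]
force: [0.7, -0.3, -2.6]
width: 0.457
```

Request:
step_arm(
  series=[
    [[0.3,0.05,0],[0,0,0],0.7],
    [[0.6,0.05,0],[0,0,0],0.7],
    [[0.9,0.05,0],[0,0,0],0.7],
    [[0.9,0.05,0],[0,0,0],0.7],
    [[0.9,0.05,0],[0,0,0],0.7],
    [[0.9,0.05,0],[0,0,0],0.7],
    [[0.9,0.05,0],[0,0,0],0.7],
    [[0.9,0.05,0],[0,0,0],0.7],
    [[0.9,0.05,0],[0,0,0],0.7],
    [[0.9,0.05,0],[0,0,0],0.7],
    [[0.9,0.05,0],[0,0,0],0.7],
    [[0.9,0.05,0],[0,0,0],0.7],
  ],
)

```text
time: 21.9
tool_pos: [0.5452, 0.0563, 0.184]
tcp_rot: [0.639, 0.769, 0.0, 0.0]
force: [0.0, 0.4, -2.9]
width: 0.455
```

Request:
step_arm(
  series=[
    [[0.9,0.05,0],[0,0,0],0.7],
    [[0.9,0.05,0],[0,0,0],0.7],
    [[0.9,0.05,0],[0,0,0],0.7],
    [[0.9,0.05,0],[0,0,0],0.7],
    [[0.9,0.05,0],[0,0,0],0.7],
    [[0.9,0.03,0],[0,0,0],0.7],
    [[0.5,0,0],[0,0,0],0.7],
    [[0.2,0,0],[0,0,0],0.7],
    [[0,0,0],[0,0,0],0.7],
    [[0,0,0],[0,0,0],0.7],
  ],
)

```text
time: 23.15
tool_pos: [0.5247, 0.2054, 0.1839]
tcp_rot: [0.64, 0.769, -0.0, 0.0]
force: [-0.4, -0.3, -2.8]
width: 0.456
```

Run:
```python
from h import *
s=snap('wrist','w8');snap('scene','scene8');snap('top','top8')
st=telemetry.observe(); print(st['tool_pos'],st['force'],st['moment'],st['width'],st['time'])
a=cv2.imread('pics/scene8.png');cv2.imwrite('pics/scene8c.png',cv2.resize(a[150:350,250:520],None,fx=2.9,fy=2.9,interpolation=cv2.INTER_CUBIC))
```

```text
[0.52473195 0.20544941 0.18389141] [-0.06809718  0.06603325 -3.01964917] [0.02796241 0.0127662  0.04110306] 0.46034287596605955 23.3
```

View pics/w8.png

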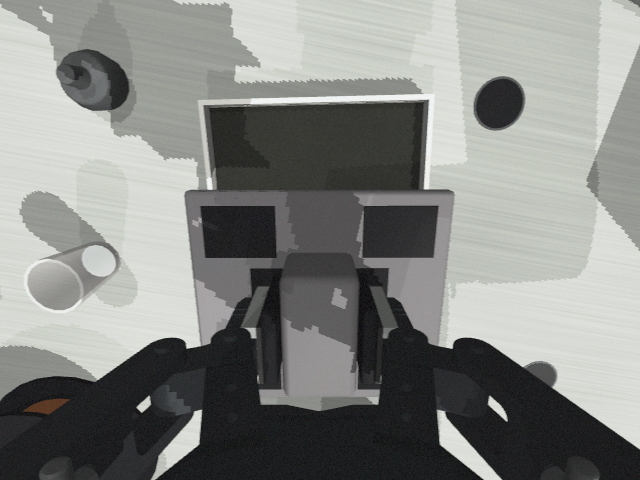

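View pics/scene8c.png

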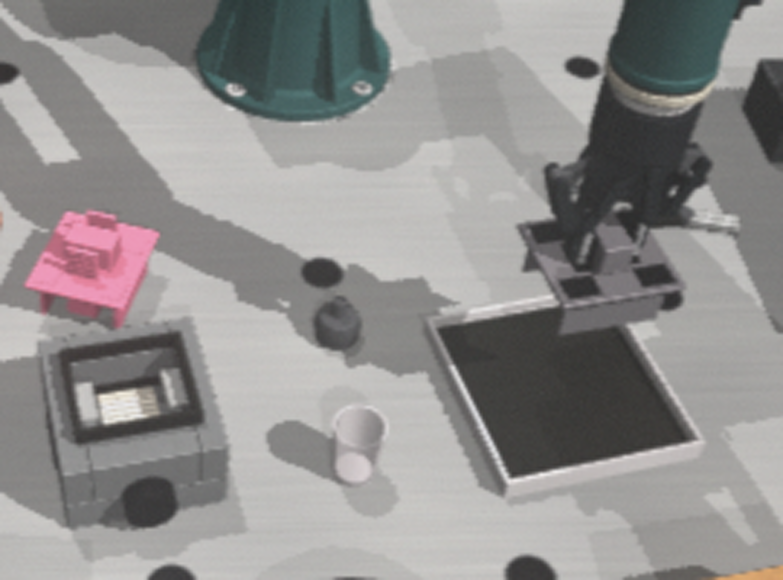

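Request:
step_arm(
  series=[
    [[0,0,0.5],[0,0,-0.15],0.7],
    [[0,0,0.6],[0,0,-0.15],0.7],
    [[0,0,0.6],[0,0,0],0.7],
    [[0,0,0.6],[0,0,0],0.7],
    [[0,0,0.6],[0,0,0],0.7],
    [[0,0,0.6],[0,0,0],0.7],
    [[0,0,0.5],[0,0,0],0.7],
    [[0,0,0.4],[0,0,0],0.7],
    [[0,0,0.2],[0,0,0],0.7],
    [[0,0,0.1],[0,0,0],0.7],
    [[0,0,0],[0,0,0],0.7],
    [[0,0,0],[0,0,0],0.7],
  ],
)

```text
time: 24.8
tool_pos: [0.5249, 0.2061, 0.0668]
tcp_rot: [0.629, 0.777, 0.0, 0.0]
force: [-0.3, -0.2, -3.4]
width: 0.452
```

Request:
step_arm(
  series=[
    [[0,0,0.06],[0,0,0],0.7],
    [[0,0,0.06],[0,0,0],0.7],
    [[0,0,0.06],[0,0,0],0.7],
    [[0,0,0],[0,0,0],0.7],
  ],
)

```text
time: 25.3
tool_pos: [0.5244, 0.206, 0.0617]
tcp_rot: [0.629, 0.777, -0.0, -0.0]
force: [0.3, 0.2, -2.3]
width: 0.454
```

Request:
step_arm(
  series=[
    [[0,0,0.06],[0,0,0],0.7],
    [[0,0,0.06],[0,0,0],0.7],
    [[0,0,0],[0,0,0],0.7],
  ],
)

```text
time: 25.68
tool_pos: [0.5244, 0.206, 0.0587]
tcp_rot: [0.629, 0.777, -0.0, -0.0]
force: [-0.2, -0.2, -2.9]
width: 0.455
```

Request:
step_arm(
  series=[
    [[0,0,0.04],[0,0,0],0.7],
    [[0,0,0.04],[0,0,0],0.7],
    [[0,0,0],[0,0,0],0.7],
  ],
)

```text
time: 26.05
tool_pos: [0.5246, 0.206, 0.057]
tcp_rot: [0.629, 0.777, -0.0, 0.0]
force: [-1.1, 0.3, -0.1]
width: 0.455
```

Request:
step_arm(
  series=[
    [[0,0,0.04],[0,0,0],0.7],
    [[0,0,0],[0,0,0],0.7],
  ],
)

```text
time: 26.3
tool_pos: [0.5246, 0.206, 0.0561]
tcp_rot: [0.629, 0.777, 0.0, 0.0]
force: [-1.3, -0.4, 3.7]
width: 0.454
```

Request:
step_arm(
  series=[
    [[0,0,0.04],[0,0,0],0.7],
    [[0,0,0],[0,0,0],0.7],
  ],
)

```text
time: 26.55
tool_pos: [0.5246, 0.206, 0.0551]
tcp_rot: [0.629, 0.777, -0.0, 0.0]
force: [-3.1, -0.3, 4.4]
width: 0.449
```

Request:
step_arm(
  series=[
    [[0,0,-0.03],[0,0,0],0.7],
    [[0,0,0],[0,0,0],0.54],
    [[0,0,0.01],[0,0,0],0.52],
    [[0,0,0.022],[0,0,0],0.48],
    [[0,0,0],[0,0,0],0.48],
  ],
)

```text
time: 27.18
tool_pos: [0.5246, 0.2059, 0.0548]
tcp_rot: [0.629, 0.777, -0.0, 0.0]
force: [-1.3, -2.1, 3.7]
width: 0.518
```

Request:
step_arm(
  series=[
    [[0,0,0.022],[0,0,0],0.44],
    [[0,0,0.022],[0,0,0],0.4],
    [[0,0,0],[0,0,0],0.4],
  ],
)

```text
time: 27.55
tool_pos: [0.5246, 0.206, 0.0537]
tcp_rot: [0.629, 0.777, -0.0, -0.0]
force: [-1.9, 0.2, 3.8]
width: 0.601
```

Request:
step_arm(
  series=[
    [[0,0,0.022],[0,0,0],0.36],
    [[0,0,0.022],[0,0,0],0.32],
    [[0,0,0],[0,0,0],0.28],
    [[0,0,0],[0,0,0],0.24],
  ],
)

```text
time: 28.05
tool_pos: [0.5249, 0.206, 0.0525]
tcp_rot: [0.629, 0.777, 0.0, 0.0]
force: [0.6, 0.5, -0.6]
width: 0.76
```

Request:
step_arm(
  series=[
    [[0,0,-0.05],[0,0,0],0.18],
    [[0,0,-0.1],[0,0,0],0.1],
    [[0,0,-0.2],[0,0,0],0.05],
    [[0,0,-0.2],[0,0,0],0.05],
  ],
)

```text
time: 28.55
tool_pos: [0.5247, 0.206, 0.0669]
tcp_rot: [0.629, 0.777, 0.0, 0.0]
force: [0.5, 0.4, -0.1]
width: 0.949
```

Run:
```python
from h import *
s=snap('wrist','w9')
st=telemetry.observe(); print(st['tool_pos'],st['force'],st['moment'],st['width'],st['time'])
```

```text
[0.525146   0.20615952 0.06747654] [-0.49885738  0.88435364  0.28673029] [ 0.00580371 -0.01190172 -0.00530498] 0.9507039472504463 28.6
```

View pics/w9.png

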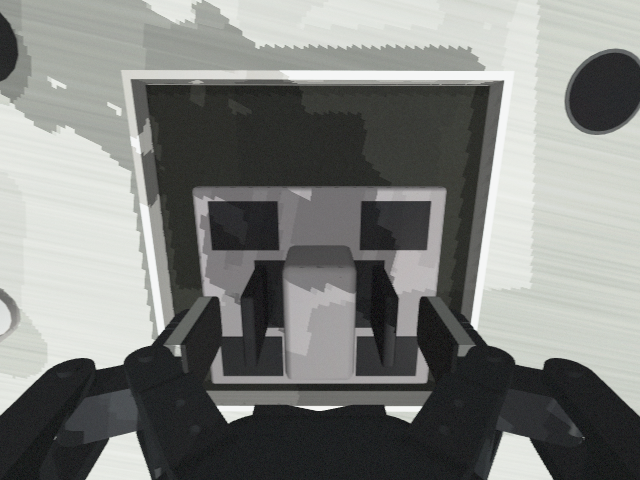

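Released, with the tabs out (outer faces at about x=243 and x=396, row 310) and the cover centred in the tray. I'll retreat straight up and check.

Request:
step_arm(
  series=[
    [[0,0,-0.4],[0,0,0],0],
    [[0,0,-0.8],[0,0,0],0],
    [[0,0,-1],[0,0,0],0],
    [[0,0,-1],[0,0,0],0],
    [[0,0,-1],[0,0,0],0],
    [[0,-0.8,-1],[0,0,0],0],
    [[0,-0.8,-1],[0,0,0],0],
    [[0,-0.5,0],[0,0,0],0],
    [[0,0,0],[0,0,0],0],
    [[0,0,0],[0,0,0],0],
  ],
)

```text
time: 29.85
tool_pos: [0.4733, 0.195, 0.2206]
tcp_rot: [0.629, 0.777, -0.0, -0.0]
force: [0.1, 0.2, -0.1]
width: 0.999
```

Run:
```python
from h import *
s=snap('wrist','w10');snap('scene','scene10');snap('top','top10')
st=telemetry.observe(); print(st['tool_pos'],st['force'],st['width'],st['time'])
a=cv2.imread('pics/w10.png'); b=cv2.imread('pics/scene10.png')[200:350,250:520]
cv2.imwrite('pics/scene10c.png',cv2.resize(b,None,fx=2.9,fy=2.9,interpolation=cv2.INTER_CUBIC))
```

```text
[0.47352743 0.19508319 0.22064785] [-0.43527464  0.45692093  0.3565892 ] 1.0024254867663598 30.0
```

View pics/w10.png

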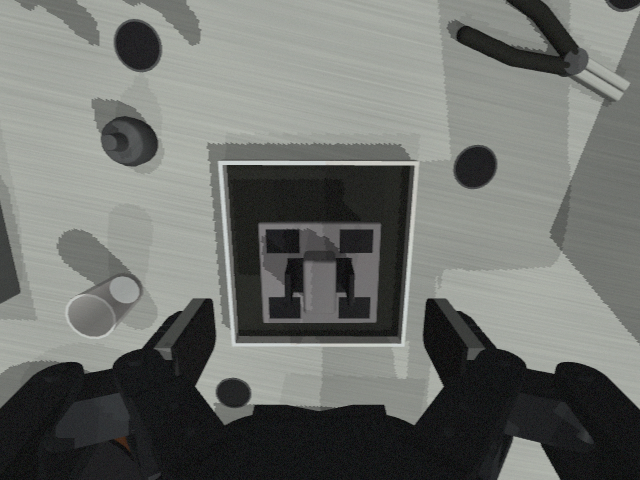

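View pics/scene10.png

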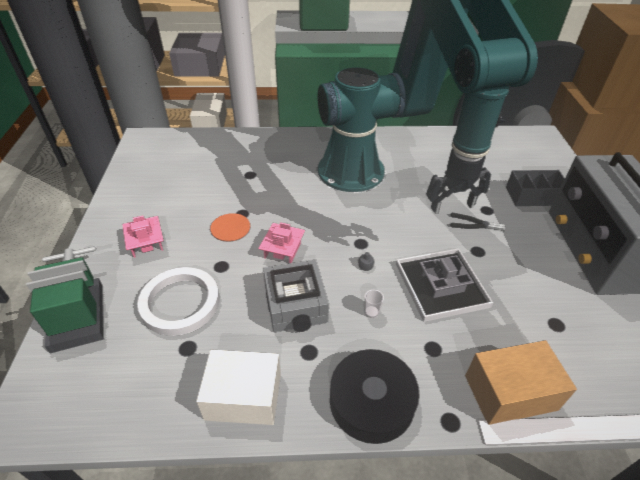

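Run:
```python
from h import *
s=load('w10')
T=np.array([onz(s,*p,.022) for p in[(219,162),(418,161),(404,346),(235,346)]]);C=np.array([onz(s,*p,.058) for p in[(259,223),(380,223),(376,323),(263,324)]])
print(T.mean(0),C.mean(0)); print([np.linalg.norm(C[i]-C[i-1]).round(4) for i in range(4)],[np.linalg.norm(T[i]-T[i-1]).round(4) for i in range(4)])
# height check: plate feature seen in w10 and w9
print(tri([(s,259,223),(load('w9'),193,187)]),tri([(s,380,223),(load('w9'),446,187)]))
# bystanders: image difference start vs now away from robot
a=load('scene0')['img'].astype(int);b=load('scene10')['img'].astype(int)
for n,(u,v,r) in dict(cup=(373,302,14),brush=(367,262,12),disc=(231,227,22),flange=(179,300,42)).items():
    print(n,np.abs(a-b)[v-r:v+r,u-r:u+r].mean().round(2))
```

```text
[0.52284999 0.2068497  0.022     ] [0.52401493 0.20751909 0.058     ]
[np.float64(0.0998), np.float64(0.1068), np.float64(0.0988), np.float64(0.1086)] [np.float64(0.1976), np.float64(0.187), np.float64(0.1986), np.float64(0.1854)]
(array([0.48580996, 0.14531665, 0.05993514]), [np.float64(8.00715449060324e-05), np.float64(8.007154490600366e-05)]) (array([0.46412635, 0.2491924 , 0.0591521 ]), [np.float64(0.00013003863960534917), np.float64(0.00013003863960532746)])
cup 6.61
brush 5.12
disc 7.05
flange 6.68
```

```bash
python3 -c "
from h import *
print(ticket.job_done())"
```

```text
the job is handed in; nothing more can be done
None
```

The cover is off the fume-filter unit and standing upright in the tray, and I handed the job in at about 30 s. The hand-in gives no verdict, so the checks below are my own.

**Removal:** I chose the grey cover on the grey unit over the two pink look-alikes. I pressed it down with the fingertips and felt its stop about 3.6 mm down. I held 17.5 to 19 N there while closing the fingers, raising the tool to make up for their forward swing. The tabs went in without blocking and I squeezed them at 25 N. I lifted straight up about 88 mm, and the wrist then carried about 3 N, which fits the cover's weight. I carried it over to the tray, set it down with about 4 N on the foam, and opened the fingers.

**Last checks:**
- **Position:** the cover's centre is within about 1.5 mm of the tray's centre.
- **Height:** two views put the plate's top at about 59.5 mm, so its origin is near 53.5 mm (allowed 46 to 58). The two corners I measured agree within 1 mm, so it looks level.
- **Tabs and gripper:** the pictures show both tabs sprung out, though I did not measure their travel. The gripper is clear and reads no force.
- **Bystanders:** the cup, brush, disc and flange patches differ little between the first and last scene pictures. I checked the pliers by eye only; they look unmoved.

**What disagreed:** in one wrist picture the plate's far edge looked about 5% narrower than the drawn outline. The centre still matched within 1 mm, so I went on. The finger opening at full pinch read about 39 mm instead of 40 mm.

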